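Find the stamped glass crate and push it to dispatch

ROBOT

A 7-joint arm with a two-finger parallel gripper is mounted at the origin on the work surface. World frame = base frame: x ahead of the robot, y to its left, z up, the work surface at z = 0. Lengths are in m, angles in rad, forces in N, time in s.
With the tool pointing down it reaches from about 0.4 to 0.875 m from the base axis. Payload 19.3 kg.
Tool frame: the origin (TCP) lies at the very end of the fingers, on their centre line; the grasp point (between the pads) lies 19 mm behind it; z points along the fingers, y is the line along which they close (so a half turn about z gives the same grasp; the last joint's range is limited). The gripper opens to 85 mm and grips with 20 to 120 N. Pads are 22 mm wide; open, the fingers measure 114 mm over their backs; the gripper's body (76 mm by 85 mm) begins 54 mm behind the grasp point. The pads swing forward as they close: fully open they stand 13 mm farther back than shut.
Start: joints at [1.075, 0.521, -0.036, 1.599, 0.021, 1.021, -0.113], TCP at [0.258, -0.569, 0.231] pointing down, gripper open.
Joint ranges: [-2.91, 2.91], [-0.3, 2.13], [-1.5, 1.42], [0.17, 2.43], [-1.26, 4.41], [0.16, 1.93], [-2.52, 2.52]. Speed limits (rad/s): [1.89, 1.89, 2.39, 2.39, 3.01, 3.01, 3.01].

INTERFACE

Orientations are given as [roll, pitch, yaw] about the fixed x, y, z axes, in that order (R = Rz(yaw) Ry(pitch) Rx(roll)).
In Python, from workcell import bot gives the robot as it stands.
- The arm moves only by the tool jog_arm, never from a script. Its argument "motion" is a list of rows, each a list of 5 numbers: the shift along the tool's x, y, z scaled (see below), then the turn about the tool's z scaled (see below), then the opening, from 0 (shut) to 1 (fully open). A call has 1 to 12 rows; each row shifts and turns the commanded pose from where the row before left it, along the tool's axes as they then stand; what a row does not reach is not made up. The controller multiplies each number of a shift by 30 mm and each number of a turn by 0.08 rad. A row lasts 1/10 s, in which the tool goes at most 50 mm and 8.59 degrees, less where a joint would pass 70% of its speed; a pose out of reach is approached as far as the arm can. A call with a number of a shift or a turn outside -1 to 1 is refused whole. A call with a gripper value outside its range is refused whole. The fingers move at their own pace and stop on an object; "newtons" is the grip in N (left out, the last holds). Time passes only in rows, so rows that do not move let the fingers close. It gives the time, the measured TCP pose, the force, the opening and the grip force at its end, in the units of the state.
- bot.observe(): the state, without advancing time (a new reading comes with each control period).
- bot.grab_frame(name): name is "scene" or "top" or "wrist"; returns a dict with "pixels" (400x640x3 uint8, red, green, blue), "fovy" (degrees; the focal length in pixels is half the picture's height over the tangent of half this angle, whatever the lens; pixels are square), "cx", "cy" (the principal point, pixels), "rvec" (rotation vector, rad) and "tvec" (3), from world to camera coordinates, as OpenCV has them; the wrist camera has in their place "mount" (4x4, takes a point from camera to tool coordinates, whose origin is the TCP and whose axes are the flange's). Camera axes: x right, y down, z forward; pixel columns grow to the right and rows downward; lengths in m; the calibration is good to about 2 mm. A picture is of the moment at which its call begins: read the wrist's pose just before it. There is no depth.
- bot.job_done(): hands the job in; it is judged then, once.
The state is a dict: "clock": time; "qpos": joint angles; "qd": joint speeds; "joint_efforts": joint torques, N m; "position": TCP position; "tool_rot": TCP orientation; "force": force on the tool from outside, world axes, zero at the start; "moment": the same for the moment, N m; "grip_width": finger opening in m; "finger_force": force on a finger pad.
Only numpy, scipy, OpenCV 4.12 (cv2) and the standard library are available. Lean on these libraries where they do the work, as an engineer would, in place of code of your own. Each camera call takes 0.05 s, during which the arm holds its last target. There are 200 camera calls.

TASK

One of the two small pine crates has a stamp (a black ring with a dot) under its base. Tip up the left crate (left as the robot sees it) towards the robot, at least half way to lying on its near side, look underneath and let it back down flat, then do the same with the right crate; neither may go right over. Then push the stamped crate across the table until it stands flush against the wooden dispatch rail, and leave the other standing at its place; never lift or carry a crate, and leave the jars and the brush alone.

Things in the scene. Friction and masses are not known exactly. Their poses are not given: they have to be found in the camera images.
- crate_left: The left crate (larger y): open pine crate, 160 mm deep (its x), 170 mm wide (its y), 100 mm high, walls 10 mm, 0.5 to 0.85 kg, steel floor, glass tiles fixed inside. Origin at the centre of its underside, on the table; x away from the robot, z up. Its near face starts 5 to 12 mm beyond the pivot strip, square to it within 2 degrees.
- crate_right: The right crate (smaller y), alike: open pine crate, 160 mm deep (its x), 170 mm wide (its y), 100 mm high, walls 10 mm, 0.5 to 0.85 kg, steel floor, glass tiles fixed inside. Origin at the centre of its underside, on the table; x away from the robot, z up. Its near face starts 5 to 12 mm beyond the pivot strip, square to it within 2 degrees.
- rim_left (a point): Middle of the top edge of the far outer face (local x +80, z 100 mm) of the left crate. Pushed towards the robot with under 9 N near here, the crate tips about its lower near edge, held by the pivot strip. Let go below 68 degrees of tilt it falls back flat; near 75 degrees it balances, beyond that it goes over.
- rim_right (a point): Middle of the top edge of the far outer face (local x +80, z 100 mm) of the right crate. Pushed towards the robot with under 9 N near here, the crate tips about its lower near edge, held by the pivot strip. Let go below 68 degrees of tilt it falls back flat; near 75 degrees it balances, beyond that it goes over.
- window_left (a point): Centre of the underside of the left crate, in a 84 mm square window that shows a plywood base plug 4 mm up. One crate's plug is plain, the other's has the stamp: a black ring (76 mm outside, 48 mm inside) round a 24 mm black dot. Either may be stamped. The scene camera, beyond the table facing the robot, sees it when the crate leans 60 degrees or more to the robot.
- window_right (a point): Centre of the underside of the right crate, in a 84 mm square window that shows a plywood base plug 4 mm up. One crate's plug is plain, the other's has the stamp: a black ring (76 mm outside, 48 mm inside) round a 24 mm black dot. Either may be stamped. The scene camera, beyond the table facing the robot, sees it when the crate leans 60 degrees or more to the robot.
- strip: Pivot strip: low aluminium strip screwed to the table on the robot's side of the crates, 780 mm long (its y), 30 mm wide, 8 mm high. Origin at table level at the middle of the face towards the crates; x points away from the robot to the crates. The crates cannot slide past it towards the robot; when one tips, its lower edge may creep about 15 mm away from the strip.
- rail: Dispatch rail: fixed wooden batten beyond the crates, 800 mm long (its y), 30 mm wide, 30 mm high. Origin at table level at the middle of the face towards the crates; x points away from the robot. A crate flush against it has its origin 80 mm on the robot's side of that face.
- jar_mid: Amber glass jar with white cap standing between the crates, nearer the robot, 52 mm across, 80 mm high; origin under its centre. Not to be moved.
- jar_far: Green glass jar with white cap standing between the crates, nearer the rail, 54 mm across, 80 mm high; origin under its centre. Not to be moved.
- brush: Wooden-handled brush lying on the table to the right of the right crate, along x; origin beneath its middle. Not to be moved.
Not all that is in view belongs to the job. What is shaped like the crate_right but turquoise is not meant.

How it is judged:
By the outcome, as a careful person would: the job done as asked, in the order asked, and still so for the second after the job is handed in, with the robot touching nothing.
It also fails if it takes over 72 s, if anything falls off the work surface, if the arm or the gripper's body presses on something with over 40 N, if the wrist force passes 120 N, or if a joint passes its speed limit or range.

## Working session

There is one attempt and no reset: what is moved stays moved. The work goes in short steps, Python scripts to look and compute and a tool call to move; the robot and the scene stay as the last step left them, time stands still between calls to the robot, and variables do not carry over. Pictures are saved under pics/ and viewed, at most 13 in all, crops included, and the job is handed in when it is done.

Besides the shell and the picture viewer there is one more tool, called after "Request:" as name(argument=value, ...) on one line, values as JSON. jog_arm: Moves the arm, as the interface text tells. Shifts and turns lie within -1 to 1; 1 stands for 30 mm of shift or 0.08 rad of turn. Its arguments: {"type":"object","properties":{"motion":{"type":"array","items":{"type":"array","items":{"type":"number"}}},"newtons":{"type":"number"}},"required":["motion"]}

```bash
mkdir -p pics; cat > h.py <<'E'
import numpy as np,cv2
from workcell import bot
def frame(n):
    f=bot.grab_frame(n); im=np.array(f["pixels"])[:,:,::-1].copy(); return f,im
def K(f):
    F=200/np.tan(np.radians(f["fovy"])/2); return np.array([[F,0,f["cx"]],[0,F,f["cy"]],[0,0,1.]])
def ray(f,uv,z):
    R=cv2.Rodrigues(np.array(f["rvec"],float))[0]; t=np.array(f["tvec"],float).ravel()
    c=-R.T@t; d=R.T@np.linalg.inv(K(f))@np.array([uv[0],uv[1],1.]); return c+d*(z-c[2])/d[2]
def proj(f,P):
    return cv2.projectPoints(np.array(P,float).reshape(-1,3),np.array(f["rvec"],float),np.array(f["tvec"],float),K(f),None)[0].reshape(-1,2)
E
python3 - <<'E'
from h import *
f,t=frame("top");g,s=frame("scene")
cv2.imwrite("pics/top.png",t);cv2.imwrite("pics/scene.png",s)
for q in(f,g):print({k:v for k,v in q.items() if k!="pixels"})
print(bot.observe())
E
```

```text
{'fovy': 48.534977168515844, 'cx': 319.85105056868906, 'cy': 189.36650833309065, 'rvec': array([ 2.14742146, -2.1526203 ,  0.17181548]), 'tvec': array([-0.08115254,  0.47481925,  0.9837378 ])}
{'fovy': 57.75005883294955, 'cx': 314.64027085775876, 'cy': 200.84295635893864, 'rvec': array([ 0.79941258,  2.54600124, -1.1072197 ]), 'tvec': array([ 0.415179  , -0.04269842,  1.17160566])}
{'clock': 0.1, 'qpos': array([ 1.07478463,  0.52195322, -0.03630394,  1.5999178 ,  0.02122546,
        1.02110327, -0.11279337]), 'qd': array([-0.00072804,  0.00044223, -0.00083371, -0.00144273,  0.00036033,
        0.0018633 ,  0.0019154 ]), 'joint_efforts': array([ 5.09317659e-03, -9.28480983e+01,  1.98466770e+00, -3.70531690e+01,
        1.81601825e-02,  5.38586435e-03,  6.82302471e-05]), 'position': array([ 0.25799581, -0.56895159,  0.23079619]), 'tool_rot': array([-3.14060161e+00,  1.02179607e-04,  4.25799741e-01]), 'force': array([ 0.06578157, -0.04446066,  0.22433577]), 'moment': array([0.06368341, 0.00582249, 0.03170723]), 'finger_force': 0.0, 'grip_width': 0.08566781360336424}
```

View pics/top.png

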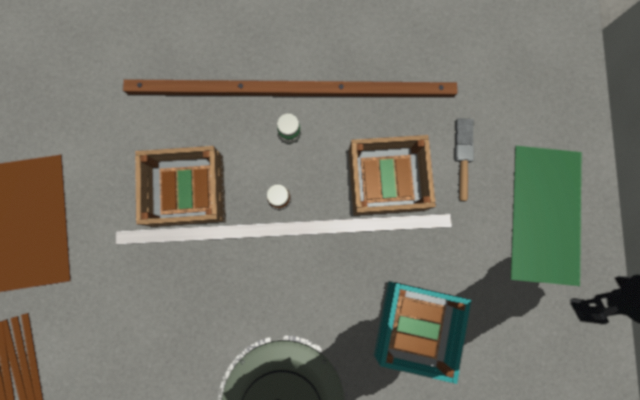

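View pics/scene.png

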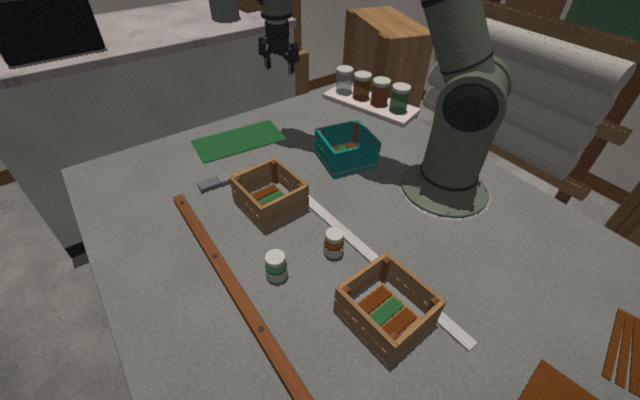

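Top view: candidates are the pine crate on the left (178,186), the pine crate on the right (392,175) and the turquoise crate (425,332), which is the decoy. The pine crates are the ones I want. Jars are at (288,127) and (277,195), the brush at (464,160), the rail near row 88 and the strip near row 230. The scene view shows the same things facing the robot, with the left crate at (390,310) and the right at (270,195).

```bash
python3 - <<'E'
from h import *
f,t=frame("top")
c=cv2.resize(t[70:250,110:480],None,fx=2.15,fy=2.15,interpolation=cv2.INTER_CUBIC)
for i in range(0,370,20): cv2.line(c,(int(i*2.15),0),(int(i*2.15),6 if i%100!=90 else 14),(0,0,255),1)
cv2.imwrite("pics/crop.png",c)
hsv=cv2.cvtColor(t,cv2.COLOR_BGR2HSV)
def lab(m,n,amin,z):
    k,L,st,ce=cv2.connectedComponentsWithStats(m.astype(np.uint8))
    for i in range(1,k):
        if st[i,4]>amin:
            pts=np.argwhere(L==i)[:,::-1].astype(np.float32)
            W=np.array([ray(f,p,z)[:2] for p in pts],np.float32)
            r=cv2.minAreaRect(W); print(n,st[i],ce[i].round(1),np.round(r[0],4),np.round(r[1],4),round(r[2],2),"box",cv2.boxPoints(r).round(3).tolist())
H,S,V=[hsv[:,:,i].astype(int) for i in range(3)]
white=(S<40)&(V>150)
lab(white,"white8",500,.008); lab(white,"white80",150,.08)
lab((H<20)&(S>90)&(V>60)&(np.arange(400)[:,None]<110),"rail",300,.03)
lab((H<22)&(S>60)&(V>95)&(np.arange(400)[:,None]>110)&(np.arange(400)[:,None]<230),"crate",100,.1)
print(hsv[150:153,160],hsv[140,390],hsv[230,200],hsv[190,465])
E
```

```text
white8 [ 115  213  337   32 4775] [283.5 228.5] [0.3867 0.0006] [0.0336 0.7825] 2.84 box [[0.35100001096725464, 0.39100000262260437], [0.3889999985694885, -0.39100000262260437], [0.4230000078678131, -0.3889999985694885], [0.3840000033378601, 0.3919999897480011]]
white80 [277 113  22  21 369] [287.5 122.9] [ 0.6188 -0.0096] [0.0464 0.0472] 0.03 box [[0.5960000157356262, 0.014000000432133675], [0.5960000157356262, -0.032999999821186066], [0.6420000195503235, -0.032999999821186066], [0.6420000195503235, 0.014000000432133675]]
white80 [358 150  50  51 336] [376.3 161.9] [ 0.5234 -0.2022] [0.0714 0.1518] 45.25 box [[0.4440000057220459, -0.17399999499320984], [0.5519999861717224, -0.2809999883174896], [0.6019999980926514, -0.23000000417232513], [0.4950000047683716, -0.12300000339746475]]
white80 [266 184  22  21 376] [276.8 194. ] [0.458  0.0132] [0.0461 0.0442] 89.92 box [[0.4359999895095825, -0.009999999776482582], [0.47999998927116394, -0.009999999776482582], [0.47999998927116394, 0.035999998450279236], [0.4359999895095825, 0.035999998450279236]]
white80 [368 201  45   6 153] [389.9 203
[... 1973 characters left out ...]
37268], [0.5630000233650208, 0.14900000393390656], [0.5509999990463257, 0.3199999928474426]]
crate [   0  154   67   76 4579] [ 32.2 194.2] [0.4559 0.5306] [0.1639 0.1376] 5.83 box [[0.367000013589859, 0.5910000205039978], [0.38100001215934753, 0.45399999618530273], [0.5440000295639038, 0.47099998593330383], [0.5299999713897705, 0.6069999933242798]]
crate [460 160   8  41 296] [463.8 180.6] [ 0.4854 -0.3928] [0.0152 0.0884] 87.01 box [[0.4410000145435333, -0.39800000190734863], [0.5289999842643738, -0.40299999713897705], [0.5299999713897705, -0.3880000114440918], [0.44200000166893005, -0.382999986410141]]
[[ 16  97 150]
 [ 16 107 155]
 [ 15 108 151]] [ 15 107 150] [ 18  12 214] [ 15 106 169]
```

View pics/crop.png

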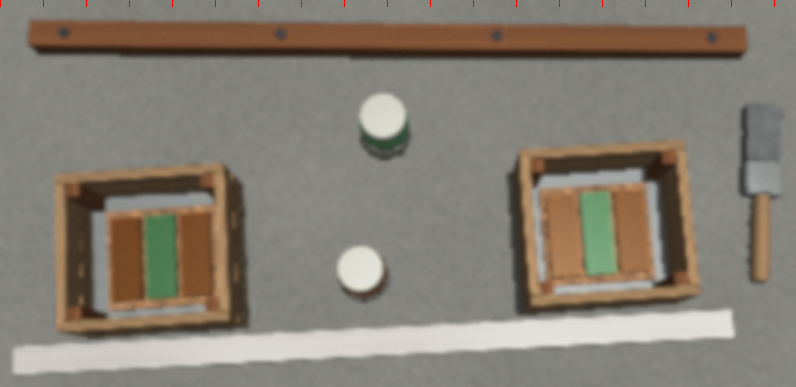

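Request:
jog_arm(motion=[[0,0,0,0.94,1],[0,0,0,0.94,1],[0,0,0,0.94,1],[0,0,0,0.94,1],[0,0,0,0.94,1],[0.45,-0.97,0,0,1],[0.45,-0.97,0,0,1],[0.45,-0.97,0,0,1],[0.45,-0.97,0,0,1],[0.45,-0.97,0,0,1],[0.45,-0.97,0,0,1],[0.45,-0.97,0,0,1]])

```text
clock: 1.35
position: [0.3426, -0.3597, 0.2312]
tool_rot: [-3.141, 0.0, 0.05]
force: [0.1, -1.0, 0.8]
grip_width: 0.0851
finger_force: 0.0
```

Request:
jog_arm(motion=[[0.48,-0.97,0,0,1],[0.48,-0.97,0,0,1],[0.48,-0.97,0,0,1],[0.48,-0.97,0,0,1],[0.48,-0.97,0,0,1],[0.48,-0.97,0,0,1],[0.48,-0.97,0,0,1],[0.48,-0.97,0,0,1],[0.48,-0.97,0,0,1],[0.48,-0.97,0,0,1],[0.48,-0.97,0,0,1],[0.48,-0.97,0,0,1]])

```text
clock: 2.55
position: [0.4979, -0.0024, 0.2313]
tool_rot: [3.142, 0.0, 0.05]
force: [-0.1, -0.1, 0.0]
grip_width: 0.0856
finger_force: 0.0
```

Request:
jog_arm(motion=[[0.46,-0.97,0,0,1],[0.46,-0.97,0,0,1],[0.46,-0.97,0,0,1],[0.46,-0.97,0,0,1],[0.46,-0.97,0,0,1],[0.46,-0.97,0,0,1],[0.46,-0.97,0,0,1],[0.46,-0.97,0,0,1],[0,0,0.8,0,1],[0,0,0.8,0,1],[0,0,0.8,0,1],[0,0,0,0,1]])

```text
clock: 3.75
position: [0.5947, 0.2336, 0.1563]
tool_rot: [3.14, 0.005, 0.05]
force: [-0.2, 0.0, 1.1]
grip_width: 0.085
finger_force: 0.0
```

```bash
python3 - <<'E'
from h import *
f,t=frame("scene")
cv2.imwrite("pics/a.png",cv2.resize(t[130:400,200:500],None,fx=2,fy=2))
o=bot.observe();print(o["position"],o["clock"])
E
```

```text
[0.59557915 0.23405355 0.15827949] 3.8
```

View pics/a.png

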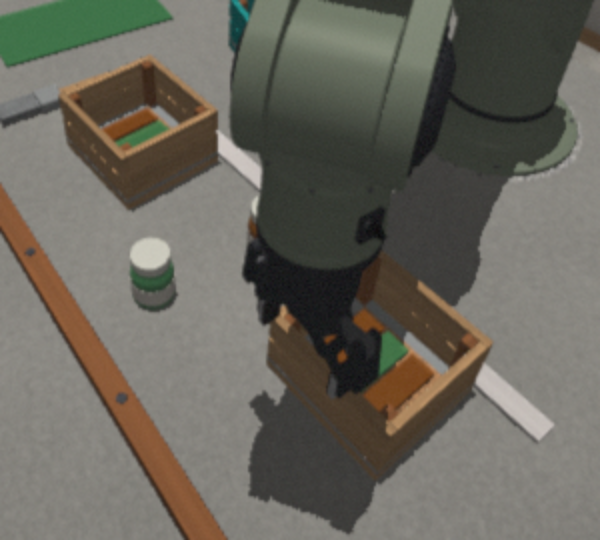

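The picture shows the open gripper at (360,370 in the crop) just beyond the left crate's far face and clear of it. Next I go down and approach the face.

Request:
jog_arm(motion=[[0,0,0.78,0,1],[0,0,0.78,0,1],[0,0,0.78,0,1],[0,0,0.78,0,1],[-0.2,0,0,0,1],[-0.2,0,0,0,1],[-0.14,0,0,0,1],[-0.14,0,0,0,1],[-0.14,0,0,0,1],[-0.14,0,0,0,1],[-0.14,0,0,0,1],[0,0,0,0,1]])

```text
clock: 5.0
position: [0.5636, 0.2326, 0.0662]
tool_rot: [-3.141, -0.001, 0.05]
force: [2.4, -0.0, 1.2]
grip_width: 0.0856
finger_force: 1.2
```

Request:
jog_arm(motion=[[-0.1,0,0,0,1],[-0.18,0,-0.3,0,1],[-0.18,0,-0.3,0,1],[-0.18,0,-0.3,0,1],[-0.225,0,-0.26,0,1],[-0.225,0,-0.26,0,1],[-0.225,0,-0.26,0,1],[0,0,0,0,1]])

```text
clock: 5.8
position: [0.5243, 0.2309, 0.1172]
tool_rot: [-3.141, -0.002, 0.05]
force: [6.3, -0.4, 2.6]
grip_width: 0.0854
finger_force: 3.3
```

```bash
python3 - <<'E'
from h import *
f,t=frame("scene")
cv2.imwrite("pics/b.png",cv2.resize(t[130:400,200:500],None,fx=2,fy=2))
o=bot.observe();print(o["position"],o["force"])
E
```

```text
[0.52474108 0.23091956 0.11676791] [ 6.71314393 -0.15908654  3.26051053]
```

View pics/b.png

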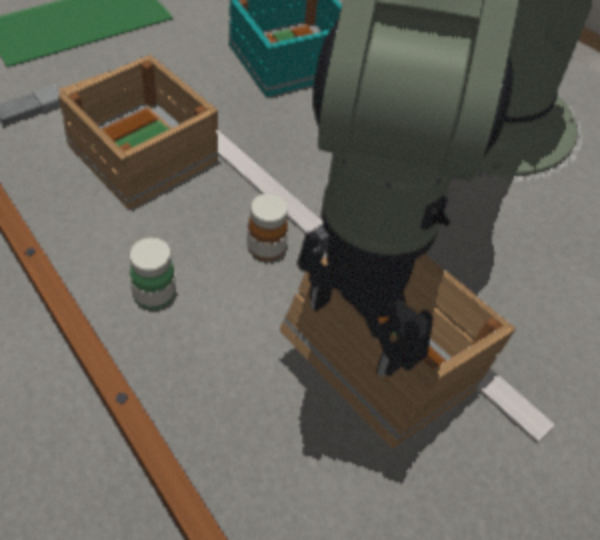

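The left crate is tipping, about 20°, with the fingers holding the far face at (370,310). I carry on along the arc.

Request:
jog_arm(motion=[[-0.27,0,-0.217,0,1],[-0.27,0,-0.217,0,1],[-0.27,0,-0.217,0,1],[-0.3,0,-0.168,0,1],[-0.3,0,-0.168,0,1],[-0.3,0,-0.168,0,1],[-0.325,0,-0.112,0,1],[-0.325,0,-0.112,0,1],[-0.325,0,-0.112,0,1],[0,0,0,0,1]])

```text
clock: 6.85
position: [0.4447, 0.2271, 0.1623]
tool_rot: [-3.14, -0.004, 0.05]
force: [7.7, -2.6, 19.3]
grip_width: 0.0852
finger_force: 9.9
```

Request:
jog_arm(motion=[[-0.3,0,-0.06,0,1],[-0.3,0,-0.06,0,1],[-0.3,0,-0.05,0,1],[-0.2,0,-0.02,0,1],[0,0,0,0,1],[0,0,0,0,1]])

```text
clock: 7.45
position: [0.4121, 0.2255, 0.1678]
tool_rot: [-3.14, -0.003, 0.049]
force: [4.5, -4.2, 28.7]
grip_width: 0.0855
finger_force: 13.6
```

```bash
python3 - <<'E'
from h import *
f,t=frame("scene")
cv2.imwrite("pics/c.png",cv2.resize(t[130:400,200:500],None,fx=2,fy=2))
o=bot.observe();print(o["position"],o["force"])
for y in(.14,.23,.32):print(y,proj(f,[[.392+.0485*(.23-y),y,0]]))
E
```

```text
[0.41220106 0.22550872 0.1677936 ] [ 3.70708389 -5.43810882 29.17718513]
0.14 [[382.45575602 275.10441163]]
0.23 [[409.68295077 299.93917279]]
0.32 [[440.36770854 327.92768346]]
```

View pics/c.png

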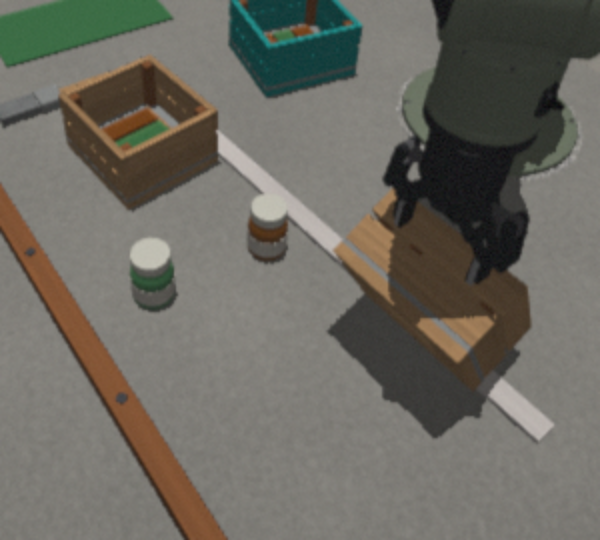

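```bash
python3 - <<'E'
from h import *
f,t=frame("scene")
# predicted pixels of the lower far edge and upper far rim by tilt and creep
R=cv2.Rodrigues(f["rvec"])[0];print("cam",-R.T@np.array(f["tvec"]).ravel())
d=np.array([.9988,.0485]);n=np.array([-.0485,.9988]);c=np.array([.391,.226])
for cr in(0,.012):
  for th in(45,50,55,60):
    a=np.radians(th);o=[]
    for (x,z) in((.16,0),(.16,.1)):
      for s in(-.085,.085):
        u=x*np.cos(a)-z*np.sin(a)+cr;w=x*np.sin(a)+z*np.cos(a)
        o.append(np.r_[c+d*u+n*s,w])
    print(cr,th,((proj(f,o)-[200,130])*2).round().astype(int).tolist())
E
```

```text
cam [0.85828273 0.48274936 0.75971073]
0 45 [[308, 281], [428, 397], [362, 208], [494, 316]]
0 50 [[315, 271], [437, 386], [373, 199], [505, 305]]
0 55 [[324, 261], [447, 375], [384, 191], [516, 295]]
0 60 [[332, 252], [457, 364], [395, 185], [527, 287]]
0.012 45 [[300, 287], [420, 404], [354, 213], [486, 323]]
0.012 50 [[307, 276], [429, 393], [366, 204], [497, 312]]
0.012 55 [[316, 267], [439, 382], [376, 196], [509, 302]]
0.012 60 [[324, 257], [449, 371], [387, 190], [519, 293]]
```

Measured against the calibrated geometry, the crate leans about 60–61° (lower far edge at (335,250) to (465,362) in the crop). The underside is still nearly edge-on to the camera, so I go a little further and ease the downward press.

Request:
jog_arm(motion=[[0,0,-0.1,0,1],[-0.15,0,0,0,1],[-0.15,0,0,0,1],[-0.15,0,0,0,1],[-0.12,0,0,0,1],[0,0,0,0,1]])

```text
clock: 8.15
position: [0.3933, 0.2245, 0.1699]
tool_rot: [-3.141, -0.0, 0.05]
force: [0.2, -1.7, 16.2]
grip_width: 0.0851
finger_force: 7.6
```

```bash
python3 - <<'E'
from h import *
f,t=frame("scene")
cv2.imwrite("pics/d.png",cv2.resize(t[220:350,340:490],None,fx=4,fy=4,interpolation=cv2.INTER_CUBIC))
o=bot.observe();print(o["position"],o["force"])
d=np.array([.9988,.0485]);n=np.array([-.0485,.9988]);c=np.array([.391,.226])
for th in(60,64,68,72):
    a=np.radians(th);o=[]
    for (x,z) in((.16,0),(.16,.1)):
      for s in(-.085,.085):
        u=x*np.cos(a)-z*np.sin(a);w=x*np.sin(a)+z*np.cos(a)
        o.append(np.r_[c+d*u+n*s,w])
    print(th,((proj(f,o)-[340,220])*4).round().astype(int).tolist())
E
```

```text
[0.39349502 0.22448239 0.16986846] [ 1.61671889 -1.95973496 16.37769731]
60 [[105, 143], [353, 368], [229, 9], [493, 213]]
64 [[119, 128], [369, 351], [245, 0], [509, 201]]
68 [[133, 114], [385, 334], [261, -8], [524, 190]]
72 [[148, 101], [401, 318], [275, -14], [538, 180]]
```

View pics/d.png

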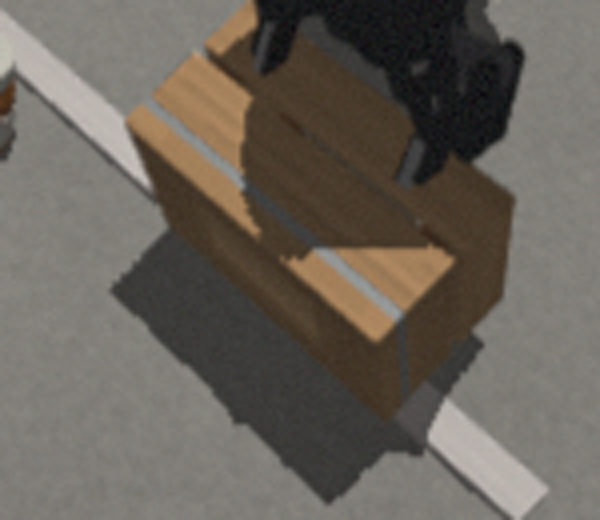

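The crate leans about 66–67°, and its underside shows as a dark face with a slightly lighter window near (270,280). I sample the brightness across the window to tell plain from stamped.

```bash
cat >> h.py <<'E'
def sample(f,t,c,th,off):
    d=np.array([.9988,.0485]);n=np.array([-.0485,.9988]);a=np.radians(th)
    for x in off:
        P=[np.r_[np.array(c)+d*(x*np.cos(a)-.004*np.sin(a))+n*s,x*np.sin(a)+.004*np.cos(a)] for s in np.arange(-.06,.061,.006)]
        q=proj(f,P).astype(np.float32)
        print(x,cv2.remap(cv2.cvtColor(t,cv2.COLOR_BGR2GRAY),q[None,:,0],q[None,:,1],cv2.INTER_LINEAR)[0].tolist())
E
python3 - <<'E'
from h import *
f,t=frame("scene");sample(f,t,(.391,.226),66.5,(.05,.065,.08,.095,.11))
E
```

```text
0.05 [57, 62, 66, 67, 66, 69, 67, 69, 67, 66, 69, 67, 66, 67, 64, 64, 56, 56, 54, 54, 55]
0.065 [58, 59, 64, 64, 65, 63, 64, 65, 64, 62, 64, 65, 64, 65, 65, 62, 56, 56, 54, 54, 55]
0.08 [57, 61, 61, 61, 60, 62, 60, 61, 65, 61, 61, 62, 62, 63, 61, 62, 56, 57, 53, 54, 54]
0.095 [55, 55, 56, 55, 58, 56, 57, 58, 59, 58, 57, 56, 56, 56, 55, 56, 55, 53, 55, 53, 52]
0.11 [58, 56, 57, 59, 57, 56, 58, 56, 58, 56, 54, 57, 56, 55, 56, 55, 57, 57, 59, 57, 55]
```

The window is plain: an even 61–69 over its 84 mm, no black. Now I lower the left crate along the same arc.

Request:
jog_arm(motion=[[0.25,0,0,0,1],[0.25,0,0,0,1],[0.25,0,0,0,1],[0.3,0,0.05,0,1],[0.3,0,0.06,0,1],[0.3,0,0.08,0,1],[0.325,0,0.11,0,1],[0.325,0,0.11,0,1],[0.325,0,0.11,0,1],[0.3,0,0.16,0,1],[0.3,0,0.168,0,1],[0.3,0,0.168,0,1]])

```text
clock: 9.45
position: [0.5002, 0.2296, 0.1387]
tool_rot: [-3.141, -0.001, 0.05]
force: [4.8, 0.5, 2.3]
grip_width: 0.0854
finger_force: 2.4
```

Request:
jog_arm(motion=[[0.27,0,0.217,0,1],[0.27,0,0.217,0,1],[0.27,0,0.217,0,1],[0.225,0,0.26,0,1],[0.225,0,0.26,0,1],[0.225,0,0.26,0,1],[0.18,0,0.3,0,1],[0.18,0,0.3,0,1],[0.2,0,0.2,0,1],[0.3,0,0,0,1],[0.5,0,0,0,1],[0.5,0,0,0,1]])

```text
clock: 10.65
position: [0.5995, 0.2345, 0.0719]
tool_rot: [3.141, 0.001, 0.05]
force: [0.1, 0.1, -0.3]
grip_width: 0.0857
finger_force: 0.0
```

Request:
jog_arm(motion=[[0,0,-1,0,1],[0,0,-1,0,1],[0,0,-1,0,1],[0,0.97,0,0,1],[0,0.97,0,0,1],[0,0.97,0,0,1],[0,0.97,0,0,1],[0,0.97,0,0,1],[0,0.97,0,0,1],[0,0.97,0,0,1],[0,0.97,0,0,1],[0,0.97,0,0,1]])

```text
clock: 11.85
position: [0.6121, -0.0282, 0.162]
tool_rot: [-3.141, 0.001, 0.05]
force: [0.8, 0.1, 0.0]
grip_width: 0.085
finger_force: 0.0
```

```bash
python3 - <<'E'
from h import *
f,t=frame("top")
hsv=cv2.cvtColor(t,cv2.COLOR_BGR2HSV);H,S,V=[hsv[:,:,i].astype(int) for i in range(3)]
m=(H<22)&(S>60)&(V>95);m[:110]=0;m[230:]=0;m[:,:100]=0;m[:,460:]=0
k,L,st,ce=cv2.connectedComponentsWithStats(m.astype(np.uint8))
for i in range(1,k):
    if st[i,4]>300:
        W=np.array([ray(f,p,.1)[:2] for p in np.argwhere(L==i)[:,::-1]],np.float32);print(st[i],cv2.minAreaRect(W))
E
```

```text
[ 362  135   74   76 1080] ((0.5014526844024658, -0.2519637644290924), (0.1623561978340149, 0.14637547731399536), 3.7775063514709473)
[ 135  149   82   78 2962] ((0.47020408511161804, 0.228694885969162), (0.1613711565732956, 0.1727018654346466), 2.7801191806793213)
[ 360  154   54   49 1640] ((0.48879551887512207, -0.2264569252729416), (0.09965592622756958, 0.11136332899332047), 4.560267925262451)
```

Request:
jog_arm(motion=[[0,0.97,0,0,1],[0,0.97,0,0,1],[0,0.97,0,0,1],[0,0.97,0,0,1],[0,0.97,0,0,1],[0,0.97,0,0,1],[0,0.97,0,0,1],[0,0,0,0,1]])

```text
clock: 12.7
position: [0.6215, -0.2352, 0.1617]
tool_rot: [3.14, 0.001, 0.045]
force: [1.2, 0.5, 0.8]
grip_width: 0.0854
finger_force: 0.0
```

Left crate is back flat, within 6 mm of its old place. Next the right crate.

Request:
jog_arm(motion=[[0,0,0.8,0,1],[0,0,0.8,0,1],[0,0,0.8,0,1],[0,0,0.8,0,1],[-0.25,0,0,0,1],[-0.25,0,0,0,1],[-0.15,0,0,0,1],[-0.15,0,0,0,1],[-0.15,0,0,0,1],[-0.15,0,0,0,1],[-0.12,0,0,0,1],[0,0,0,0,1]])

```text
clock: 13.9
position: [0.5863, -0.2326, 0.0668]
tool_rot: [3.141, -0.002, 0.05]
force: [4.1, -0.9, 2.5]
grip_width: 0.0851
finger_force: 1.7
```

Request:
jog_arm(motion=[[-0.1,0,0,0,1],[-0.18,0,-0.3,0,1],[-0.18,0,-0.3,0,1],[-0.18,0,-0.3,0,1],[-0.225,0,-0.26,0,1],[-0.225,0,-0.26,0,1],[-0.225,0,-0.26,0,1],[-0.27,0,-0.23,0,1],[-0.27,0,-0.23,0,1],[-0.27,0,-0.23,0,1],[0,0,0,0,1]])

```text
clock: 15.0
position: [0.5222, -0.2358, 0.1382]
tool_rot: [3.141, -0.001, 0.049]
force: [4.3, 0.4, 3.0]
grip_width: 0.0855
finger_force: 2.7
```

Request:
jog_arm(motion=[[-0.3,0,-0.18,0,1],[-0.3,0,-0.18,0,1],[-0.3,0,-0.18,0,1],[-0.325,0,-0.12,0,1],[-0.325,0,-0.12,0,1],[-0.325,0,-0.12,0,1],[-0.3,0,-0.06,0,1],[-0.3,0,-0.06,0,1],[-0.3,0,-0.05,0,1],[-0.2,0,-0.02,0,1],[0,0,0,0,1]])

```text
clock: 16.1
position: [0.4322, -0.2401, 0.1699]
tool_rot: [-3.142, 0.001, 0.049]
force: [1.9, -0.1, -0.0]
grip_width: 0.0855
finger_force: 0.5
```

Request:
jog_arm(motion=[[-0.15,0,0,0,1],[-0.15,0,0,0,1],[-0.13,0,0,0,1],[0,0,0,0,1],[0,0,0,0,1]])

```text
clock: 16.6
position: [0.4202, -0.2407, 0.17]
tool_rot: [3.141, -0.0, 0.05]
force: [0.8, 0.7, 5.8]
grip_width: 0.0853
finger_force: 2.5
```

```bash
python3 - <<'E'
from h import *
f,t=frame("scene")
cv2.imwrite("pics/e.png",cv2.resize(t[130:260,220:370],None,fx=4,fy=4,interpolation=cv2.INTER_CUBIC))
o=bot.observe();print(o["position"],o["force"])
d=np.array([.9988,.0485]);n=np.array([-.0485,.9988]);c=np.array([.413,-.24])
for th in(50,60,64,68):
    a=np.radians(th);o=[]
    for (x,z) in((.16,0),(.16,.1)):
      for s in(-.085,.085):
        u=x*np.cos(a)-z*np.sin(a);w=x*np.sin(a)+z*np.cos(a)
        o.append(np.r_[c+d*u+n*s,w])
    print(th,((proj(f,o)-[220,130])*4).round().astype(int).tolist())
E
```

```text
[ 0.42024277 -0.24066345  0.17001527] [ 0.6756429  -0.39656835  5.64231979]
50 [[114, 129], [245, 253], [196, 19], [337, 132]]
60 [[139, 100], [273, 221], [234, 2], [377, 112]]
64 [[150, 90], [285, 209], [249, -2], [392, 106]]
68 [[161, 80], [297, 198], [264, -6], [408, 102]]
```

View pics/e.png

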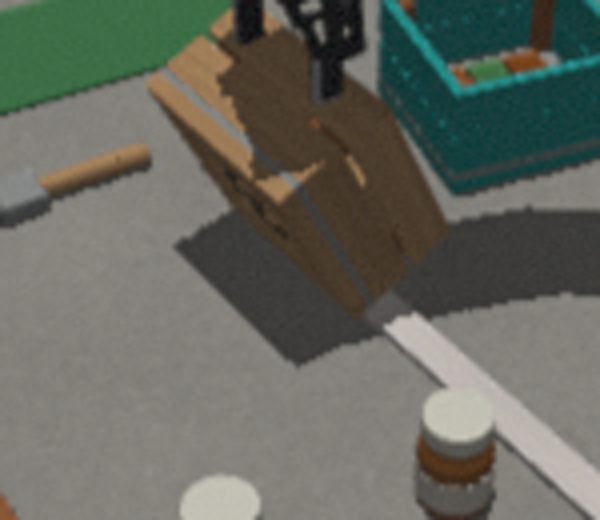

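The right crate leans about 65°, and dark arc marks are visible in its window near (255,200), so it is the stamped one. I confirm by brightness, then lower it.

```bash
python3 - <<'E'
from h import *
f,t=frame("scene");sample(f,t,(.413,-.24),65.5,(.05,.065,.08,.095,.11))
E
```

```text
0.05 [57, 59, 55, 52, 47, 48, 57, 58, 61, 60, 55, 55, 58, 56, 58, 58, 60, 61, 62, 61, 61]
0.065 [40, 47, 59, 62, 58, 54, 53, 57, 61, 55, 57, 56, 55, 57, 57, 57, 59, 60, 61, 59, 61]
0.08 [57, 55, 51, 52, 57, 57, 58, 57, 55, 56, 58, 59, 56, 56, 55, 56, 58, 59, 62, 60, 61]
0.095 [73, 74, 72, 70, 69, 67, 71, 72, 65, 73, 68, 68, 66, 70, 59, 58, 57, 57, 59, 58, 60]
0.11 [96, 99, 101, 101, 103, 97, 98, 96, 98, 101, 77, 95, 96, 98, 94, 95, 62, 59, 59, 59, 59]
```

Request:
jog_arm(motion=[[0.2,0,0,0,1],[0.25,0,0,0,1],[0.25,0,0,0,1],[0.3,0,0.05,0,1],[0.3,0,0.06,0,1],[0.3,0,0.08,0,1],[0.325,0,0.11,0,1],[0.325,0,0.11,0,1],[0.325,0,0.11,0,1],[0.3,0,0.16,0,1],[0.3,0,0.168,0,1],[0.3,0,0.168,0,1]])

```text
clock: 17.9
position: [0.5253, -0.2354, 0.139]
tool_rot: [3.142, -0.0, 0.05]
force: [4.5, 0.8, 3.1]
grip_width: 0.0852
finger_force: 2.5
```

Request:
jog_arm(motion=[[0.27,0,0.217,0,1],[0.27,0,0.217,0,1],[0.27,0,0.217,0,1],[0.225,0,0.26,0,1],[0.225,0,0.26,0,1],[0.225,0,0.26,0,1],[0.18,0,0.3,0,1],[0.18,0,0.3,0,1],[0.2,0,0.2,0,1],[0.3,0,0,0,1],[0.5,0,0,0,1],[0.5,0,0,0,1]])

```text
clock: 19.1
position: [0.6248, -0.2306, 0.0724]
tool_rot: [-3.142, 0.001, 0.049]
force: [-0.3, 0.5, 1.0]
grip_width: 0.0855
finger_force: 0.0
```

Request:
jog_arm(motion=[[0,0,-1,0,1],[0,0,-1,0,1],[0,0,-1,0,1],[-0.93,0,0,0,1],[-0.93,0,0,0,1],[-0.93,0,0,0,1],[-0.93,0,0,0,1],[-0.93,0,0,0,1],[-0.93,0,0,0,1],[-0.93,0,0,0,1],[-0.93,0,0,0,1],[-0.93,0,0,0,1]])

```text
clock: 20.3
position: [0.3725, -0.243, 0.1626]
tool_rot: [-3.141, 0.001, 0.05]
force: [0.3, 0.2, 0.2]
grip_width: 0.0852
finger_force: 0.0
```

Request:
jog_arm(motion=[[0,0,0.8,0,1],[0,0,0,0,1]])

```text
clock: 20.5
position: [0.3725, -0.2428, 0.1373]
tool_rot: [-3.14, 0.003, 0.049]
force: [1.2, -0.9, 0.6]
grip_width: 0.085
finger_force: 0.0
```

```bash
python3 - <<'E'
from h import *
o=bot.observe();print(o["position"],o["qpos"].round(2))
f,t=frame("top");g,s=frame("scene")
cv2.imwrite("pics/g.png",np.hstack([t[100:400,280:560],s[80:380,180:460]]))
print(proj(f,[[.374,-.243,.13]])-[280,100])
E
```

```text
[ 0.37250484 -0.24276173  0.13728172] [ 0.6   0.39 -0.2   2.14  0.13  0.63 -1.21]
[[118.60667504 130.84642238]]
```

View pics/g.png

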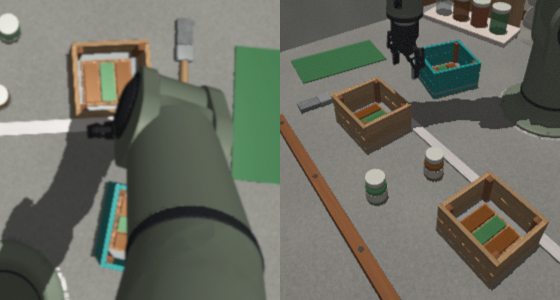

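Both crates stand flat, and the gripper is behind the right crate's near face, between it and the turquoise decoy. I go down and push.

Request:
jog_arm(motion=[[0,0,0.85,0,1],[0,0,0.85,0,1],[0,0,0.85,0,1],[0,0,0.85,0,1],[0.25,0,0,0,1],[0.25,0,0,0,1],[0.25,0,0,0,1],[0.25,0,0,0,1],[0.25,0,0,0,1],[0.25,0,0,0,1],[0,0,0,0,1]])

```text
clock: 21.7
position: [0.42, -0.2407, 0.0372]
tool_rot: [3.141, -0.001, 0.05]
force: [0.7, -0.5, 1.1]
grip_width: 0.0856
finger_force: 0.0
```

Request:
jog_arm(motion=[[0.25,0,0,0.09,1],[0.25,0,0,0.09,1],[0.25,0,0,0.09,1],[0.25,0,0,0.09,1],[0.25,0,0,0.09,1],[0.25,0,0,0.09,1],[0.25,0,0,0.09,1],[0.25,0,0,0.09,1],[0.25,0,0,0,1],[0.25,0,0,0,1],[0,0,0,0,1]])

```text
clock: 22.8
position: [0.4945, -0.2393, 0.0368]
tool_rot: [3.142, -0.001, -0.008]
force: [-0.5, 0.0, 0.7]
grip_width: 0.0855
finger_force: 0.0
```

Request:
jog_arm(motion=[[0.2,0,0,0,1],[0.2,0,0,0,1]])

```text
clock: 23.0
position: [0.5049, -0.2396, 0.0366]
tool_rot: [-3.142, 0.001, -0.008]
force: [-6.6, -1.0, 2.0]
grip_width: 0.0852
finger_force: 0.0
```

```bash
python3 - <<'E'
from h import *
f,t=frame("top");g,s=frame("scene")
cv2.imwrite("pics/i.png",np.hstack([t[60:360,280:560],s[80:380,160:440]]))
o=bot.observe();print(o["position"],o["force"])
E
```

```text
[ 0.50600318 -0.23943991  0.03667378] [-0.25900402  0.31937304  1.02598416]
```

View pics/i.png

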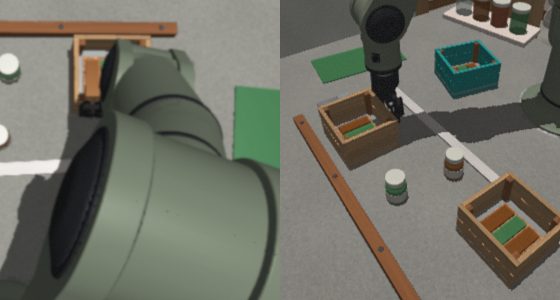

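The crate moves ahead of the gripper, squared up and nearing the rail, with the others undisturbed.

Request:
jog_arm(motion=[[0.2,0,0,0,1],[0.2,0,0,0,1],[0.2,0,0,0,1],[0.2,0,0,0,1],[0.06,0,0,0,1],[0.06,0,0,0,1]])

```text
clock: 23.7
position: [0.5326, -0.2397, 0.0364]
tool_rot: [-3.141, 0.001, -0.008]
force: [-7.1, 0.2, 2.9]
grip_width: 0.0859
finger_force: 0.0
```

Request:
jog_arm(motion=[[0.06,0,0,0,1],[0.06,0,0,0,1],[0.06,0,0,0,1]])

```text
clock: 24.0
position: [0.5349, -0.24, 0.0358]
tool_rot: [-3.141, 0.007, -0.008]
force: [-30.4, -0.5, 10.8]
grip_width: 0.0854
finger_force: 0.0
```

Request:
jog_arm(motion=[[0,0,0,0,1],[0,0,0,0,1],[-0.1,0,0,0,1],[-0.3,0,0,0,1],[-0.8,0,0,0,1],[-0.8,0,0,0,1],[0,0,-1,0,1],[0,0,-1,0,1],[0,0,-1,0,1],[-0.9,0,-0.9,0,1],[-0.9,0,-0.9,0,1],[-0.5,0.5,-0.5,0,1]])

```text
clock: 25.2
position: [0.4082, -0.2529, 0.1975]
tool_rot: [3.141, -0.002, -0.007]
force: [-0.3, -0.6, -1.2]
grip_width: 0.0852
finger_force: 0.0
```

Request:
jog_arm(motion=[[0,0.97,0,0,1],[0,0.97,0,0,1],[0,0.97,0,0,1],[0,0.97,0,0,1],[0,0.97,0,0,1],[0,0.97,0,0,1],[0,0.97,0,0,1],[0,0.97,0,0,1],[0,0,0,0,1]])

```text
clock: 26.1
position: [0.4062, -0.4899, 0.1952]
tool_rot: [3.14, -0.0, -0.011]
force: [-1.2, 1.0, 1.0]
grip_width: 0.0852
finger_force: 0.0
```

```bash
python3 - <<'E'
from h import *
f,t=frame("top")
cv2.imwrite("pics/j.png",cv2.resize(t[60:260,110:480],None,fx=2,fy=2))
hsv=cv2.cvtColor(t,cv2.COLOR_BGR2HSV);H,S,V=[hsv[:,:,i].astype(int) for i in range(3)]
m=(H>=13)&(H<22)&(S>60)&(V>95);m[230:]=0;m[:,:100]=0;m[:,450:]=0
k,L,st,ce=cv2.connectedComponentsWithStats(m.astype(np.uint8))
for i in range(1,k):
    if st[i,4]>300:
        W=np.array([ray(f,p,.1)[:2] for p in np.argwhere(L==i)[:,::-1]],np.float32);print(st[i],cv2.minAreaRect(W))
print(bot.observe()["position"])
E
```

```text
[ 351   81   81   72 3096] ((0.6285353899002075, -0.24134227633476257), (0.1794731169939041, 0.1625766009092331), 89.96842193603516)
[ 135  149   81   78 3299] ((0.47002077102661133, 0.22879990935325623), (0.161727175116539, 0.17247414588928223), 2.780155658721924)
[ 0.40681    -0.48785082  0.19517101]
```

View pics/j.png

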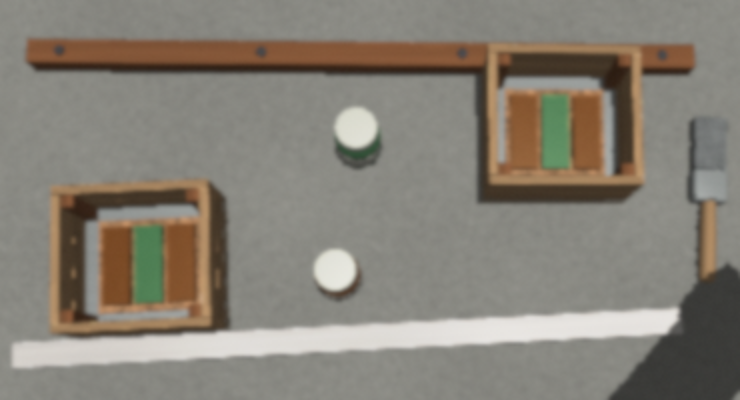

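The right crate stands square against the rail: centre x 0.628, against 0.627 expected, and the push force rose to 30 N on contact. The left crate is flat at its place, and the jars and brush are untouched.

```bash
python3 -c "
from workcell import bot
print(bot.job_done())"
```

```text
the job is handed in; nothing more can be done
None
```

I tipped both crates in order and let each back down flat; the stamp was under the right crate, which now stands flush against the dispatch rail, with the left crate standing within 6 mm of its place, the jars and brush untouched, and the job handed in at about 26 s.

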